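# Make up two repair kits

## Task

Make up the two repair kits on the bench: in the blue tray, the heat sink in the large bay and the blue capacitor in the small bay; in the yellow tray, the metal connector shell in the large bay and the relay in the small bay. Each part must lie or stand flat on the floor of its bay, the same way up as it was found, not resting on a rim, and be let go. Leave the eraser and the spare black chip where they are.

Things in the scene. Friction and masses are not known exactly. Their poses are not given: they have to be found in the camera images.
- blue_tray: Blue 114 x 80 mm tray, fixed to the bench. Origin: centre of its underside, on the bench; z up. Floor top is at z = 3 mm; the rims and the one divider are 4 mm thick and reach z = 7 mm (4 mm above the floor). Grey floors: large bay 58 (x) x 72 (y) mm inside, centred at x = -24 mm, y = 0; small bay 44 (x) x 72 (y) mm inside, centred at x = +31 mm, y = 0.
- yellow_tray: Yellow 114 x 80 mm tray, fixed to the bench. Origin: centre of its underside, on the bench; z up. Floor top is at z = 3 mm; the rims and the one divider are 4 mm thick and reach z = 7 mm (4 mm above the floor). Grey floors: large bay 58 (x) x 72 (y) mm inside, centred at x = -24 mm, y = 0; small bay 44 (x) x 72 (y) mm inside, centred at x = +31 mm, y = 0.
- heatsink_center (a point): Black finned heat sink, 35 (x) x 40 (y) x 22 (z) mm, 35 g, fins up, fins run along x. Point: its centre, half-way up (11 mm above its underside). It may be gripped across its x faces (35 mm, over the fin ends) or its outer fins (38 mm along y).
- capacitor_center (a point): Blue cylindrical capacitor standing on its end, 22 mm diameter, 39 mm tall, 30 g. Point: its centre, half-way up (19.5 mm above its underside); z is its axis.
- connector_center (a point): Grey metal connector shell lying flat, 41 (x) x 53 (y) x 14 (z) mm over all, 20 g. Point: centre of this outline, half-way up (7 mm). The body is 40 mm wide (y = -20 to +20 mm) from x = -12 to +20 mm, its full 14 mm height; a thin flange 53 mm long (y) stands at x = -15 to -12 mm, and a nose, y = -15 to +15 mm, goes on to x = -20 mm. Best gripped across y (40 mm) at x = +4 mm.
- relay_center (a point): Relay in a pale box-shaped case with black base, standing upright, 22 (x) x 28 (y) x 36 (z) mm, 20 g. Point: its centre, half-way up (18 mm).
- eraser_center (a point): White eraser with a blue sleeve, 21 (x) x 45 (y) x 13 (z) mm; loose, not part of any kit. Point: its centre.
- chip_center (a point): Low black socketed chip, 18 (x) x 38 (y) x 10 (z) mm; loose, not part of any kit. Point: its centre.
Not all that is in view belongs to the job. Leave any orange look-alike of the part that bears connector_center alone.

How it is judged:
At the end, for the whole second after the job is handed in: Heat sink in the large and capacitor in the small bay of the blue tray; connector shell in the large and relay in the small bay of the yellow tray: each wholly between its bay's rims, underside within 2.5 mm of the bay floor, upright within 0.07 rad, released (x of heatsink_center in the frame of blue_tray between -0.0365 and -0.0115 m and y of heatsink_center in the frame of blue_tray between -0.0195 and 0.0195 m and z of heatsink_center in the frame of blue_tray between 0.011 and 0.0165 m and angle between each of heatsink_center, capacitor_center, connector_center, relay_center's own z axis and vertical below 0.07 rad and x of capacitor_center in the frame of blue_tray between 0.019 and 0.043 m and y of capacitor_center in the frame of blue_tray between -0.026 and 0.026 m and z of capacitor_center in the frame of blue_tray between 0.0195 and 0.025 m and x of connector_center in the frame of yellow_tray between -0.034 and -0.014 m and y of connector_center in the frame of yellow_tray between -0.017 and 0.017 m and z of connector_center in the frame of yellow_tray between 0.007 and 0.0125 m and x of relay_center in the frame of yellow_tray between 0.019 and 0.043 m and y of relay_center in the frame of yellow_tray between -0.026 and 0.026 m and z of relay_center in the frame of yellow_tray between 0.018 and 0.0235 m); the robot touches nothing.
It fails at once if the eraser is shifted by more than 20 mm (distance of eraser_center from where it was at the start of the episode above 0.02 m).
It fails at once if the spare chip is shifted by more than 20 mm (distance of chip_center from where it was at the start of the episode above 0.02 m).
It also fails if it takes over 99 s, if anything falls off the work surface, if the arm or the gripper's body presses on something with over 40 N, if the wrist force passes 120 N, or if a joint passes its speed limit or range.

## Robot

A 6-joint arm with a two-finger parallel gripper is mounted at the origin on the work surface; the furniture and walls round the work are solid. World frame = base frame: x ahead of the robot, y to its left, z up, the work surface at z = 0. Lengths are in m, angles in rad, forces in N, time in s.
With the tool pointing down it reaches from about 0.225 to 0.725 m from the base axis. Payload 3.1 kg.
Tool frame: the origin (TCP) lies at the very end of the fingers, on their centre line; the grasp point (between the pads) lies 19 mm behind it; z points along the fingers, y is the line along which they close (so a half turn about z gives the same grasp; the last joint's range is limited). The gripper opens to 85 mm and grips with 20 to 120 N. Pads are 22 mm wide; open, the fingers measure 114 mm over their backs; the gripper's body (76 mm by 85 mm) begins 54 mm behind the grasp point. The pads swing forward as they close: fully open they stand 13 mm farther back than shut.
Start: joints at [-1.276, 0.048, 0.099, 1.622, 0, 1.443], TCP at [0.215, -0.479, 0.231] pointing down, gripper open.
Joint ranges: [-2.91, 2.91], [-0.99, 1.94], [-1.21, 1.42], [-2.12, 2.29], [-1.49, 1.47], [-3.14, 3.14]. Speed limits (rad/s): [2.79, 2.79, 3.14, 3.14, 3.14, 3.14].

## Interface

Orientations are given as a unit quaternion [w, x, y, z].
In Python, from bench import r, cams gives the robot as it stands.
- The arm moves only by the tool drive_tool, never from a script. Its argument "targets" is a list of rows, each an object of numbers: "tx", "ty", "tz": the shift along the world's x, y, z in mm; "roll": the turn about the world's z in rad; "claw": the finger opening in mm, from 0 to 85.4. In form: [{"tx": .., "ty": .., "tz": .., "roll": .., "claw": ..}, ...]. A call has 1 to 10 rows; each row shifts and turns the commanded pose from where the row before left it; what a row does not reach is not made up. A row lasts 1/8 s, in which the tool goes at most 62.5 mm and 10.7 degrees, less where a joint would pass 70% of its speed; a pose out of reach is approached as far as the arm can. A call with a gripper value outside its range is refused whole. The fingers move at their own pace and stop on an object; "grip_force" is the grip in N (left out, the last holds). Time passes only in rows, so rows that do not move let the fingers close. It gives the time, the measured TCP pose, the force, the opening and the grip force at its end, in the units of the state.
- r.get_state(): the state, without advancing time (a new reading comes with each control period).
- cams.get_image(name): name is "scene" or "top" or "wrist"; returns the picture (384x512x3 uint8, red, green, blue); there is no depth.
- cams.camera_info(name): a dict with "fx", "fy", "cx", "cy" (pixels), "camera_from_world" (4x4, takes a point from world to camera coordinates). Camera axes: x right, y up, looking along -z (the intrinsics and any distortion apply to the point x, -y, -z); pixel columns grow to the right and rows downward; lengths in m; the calibration is good to about 2 mm. A picture is of the moment at which its call begins: read the wrist's pose just before it. camera_info takes no time and is no camera call; for the wrist camera it gives the pose at the moment of the call.
- r.job_done(): hands the job in; it is judged then, once.
The state is a dict: "time": time; "joints": joint angles; "qvel": joint speeds; "joint_torque": joint torques, N m; "position": TCP position; "orientation": TCP orientation; "force": force on the tool from outside, world axes, zero at the start; "wrist_torque": the same for the moment, N m; "opening": finger opening in m; "finger_force": force on a finger pad.
Only numpy, scipy, OpenCV 4.12 (cv2) and the standard library are available. Lean on these libraries where they do the work, as an engineer would, in place of code of your own. Each camera call takes 0.05 s, during which the arm holds its last target. There are 200 camera calls.

## Working session

There is one attempt and no reset: what is moved stays moved. The work goes in short steps, Python scripts to look and compute and a tool call to move; the robot and the scene stay as the last step left them, time stands still between calls to the robot, and variables do not carry over. Pictures are saved under pics/ and viewed, at most 14 in all, crops included, and the job is handed in when it is done.

Besides the shell and the picture viewer there is one more tool, called after "Call:" as name([rows], argument=value, ...), one row to a line, values as JSON. drive_tool: Moves the arm, as the interface text tells. Its arguments: {"type":"object","properties":{"targets":{"type":"array","items":{"type":"object","properties":{"tx":{"type":"number"},"ty":{"type":"number"},"tz":{"type":"number"},"roll":{"type":"number"},"claw":{"type":"number"}}}},"grip_force":{"type":"number"}},"required":["targets"]}

```bash
ls; mkdir -p pics; python3 - <<'E'
from bench import r,cams
import cv2
for n in("top","scene"):
    im=cams.get_image(n); cv2.imwrite(f"pics/{n}0.png",im[:,:,::-1])
    i=cams.camera_info(n); print(n,i)
print(r.get_state())
E
```

```text
pics
top {'fx': 395.7495435821234, 'fy': 395.7495435821234, 'cx': 249.42917526163436, 'cy': 186.87081993688395, 'camera_from_world': array([[-0.00181638, -0.99999603, -0.00215369, -0.09936635],
       [ 0.98695433, -0.00213941,  0.16098623, -0.41025629],
       [-0.1609902 , -0.00183318,  0.9869543 , -0.83439965],
       [ 0.        ,  0.        ,  0.        ,  1.        ]])}
scene {'fx': 358.4882145690813, 'fy': 358.4882145690813, 'cx': 248.84317737323764, 'cy': 196.89342088775203, 'camera_from_world': array([[ 3.26852633e-01, -9.45075314e-01, -8.19458316e-05,
        -2.11412727e-01],
       [ 5.23422189e-01,  1.80952446e-01,  8.32637631e-01,
        -2.27100374e-01],
       [-7.86890443e-01, -2.72192694e-01,  5.53818173e-01,
        -5.72107209e-01],
       [ 0.00000000e+00,  0.00000000e+00,  0.00000000e+00,
         1.00000000e+00]])}
{'time': 0.1, 'joints': array([-1.27579660e+00,  4.86997795e-02,  9.77673310e-02,  1.62198223e+00,
        7.29844621e-06,  1.44299769e+00]), 'qvel': array([ 0.0008076 , -0.00037883,  0.00264355,  0.00082945,  0.00235881,
        0.00061625]), 'joint_torque': array([ 1.63579552e-03, -3.39852798e+01,  3.20935786e+01,  1.58767810e-02,
       -1.93881892e-04,  6.39472155e-07]), 'position': array([ 0.21524851, -0.47825598,  0.23022861]), 'orientation': array([-1.05578357e-03,  9.77737736e-01,  2.09828018e-01, -8.48082778e-05]), 'force': array([ 0.00483388, -0.29676144, -0.99894001]), 'wrist_torque': array([-0.05111294, -0.00516727,  0.00762447]), 'finger_force': 0.0, 'opening': 0.08564990479324322}
```

View pics/top0.png

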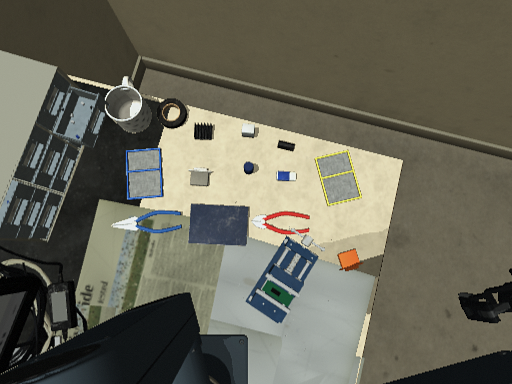

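View pics/scene0.png

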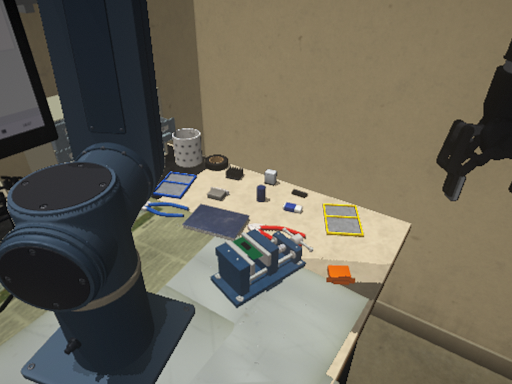

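```bash
cat > h.py <<'E'
import numpy as np,cv2
from bench import r,cams
def ray(info,uv,z):
    """world points at height z for pixels uv"""
    uv=np.atleast_2d(np.asarray(uv,float)); T=info["camera_from_world"]; R=T[:3,:3]; c=-R.T@T[:3,3]
    d=np.c_[(uv[:,0]-info["cx"])/info["fx"],-(uv[:,1]-info["cy"])/info["fy"],-np.ones(len(uv))]@R
    return c+d*((z-c[2])/d[:,2])[:,None]
def proj(info,p):
    p=np.atleast_2d(p); T=info["camera_from_world"]; q=p@T[:3,:3].T+T[:3,3]
    return np.c_[info["cx"]+info["fx"]*q[:,0]/-q[:,2],info["cy"]+info["fy"]*q[:,1]/q[:,2]]
E
python3 - <<'E'
from h import *
im=cv2.imread("pics/top0.png"); i=cams.camera_info("top")
cv2.imwrite("pics/crop1.png",cv2.resize(im[110:240,100:370],None,fx=2.95,fy=2.95,interpolation=cv2.INTER_CUBIC))
for n,uv,z in [("blue",(144,174),.007),("yel",(338,178),.007),("hs",(204,131),.022),("cap",(249,168),.039),("conn",(200,177),.014),("relay",(248,130),.036),("eraser",(286,176),.013),("chip",(286,145),.01)]:
    p=ray(i,uv,z)[0]; print(n,p.round(3),np.hypot(*p[:2]).round(3))
w=cams.get_image("wrist");cv2.imwrite("pics/w0.png",w[:,:,::-1])
i=cams.camera_info("wrist");s=r.get_state();R=i["camera_from_world"];print(i, (-R[:3,:3].T@R[:3,3]),s["position"])
E
```

```text
blue [0.444 0.139 0.007] 0.466
yel [ 0.434 -0.301  0.007] 0.528
hs [0.541 0.003 0.022] 0.541
cap [ 0.451 -0.099  0.039] 0.462
conn [0.436 0.011 0.014] 0.436
relay [ 0.539 -0.097  0.036] 0.547
eraser [ 0.438 -0.183  0.013] 0.475
chip [ 0.511 -0.184  0.01 ] 0.543
{'fx': 340.4806537400791, 'fy': 340.4806537400791, 'cx': 254.21697433076866, 'cy': 188.21592872850212, 'camera_from_world': array([[ 0.41070697, -0.91176271, -0.00292324, -0.52376811],
       [ 0.88063983,  0.39751407, -0.2577907 ,  0.03395934],
       [ 0.23620598,  0.10330212,  0.96619636, -0.37836974],
       [ 0.        ,  0.        ,  0.        ,  1.        ]])} [ 0.27458246 -0.45196515  0.37280277] [ 0.21525072 -0.47831576  0.23037573]
```

View pics/crop1.png

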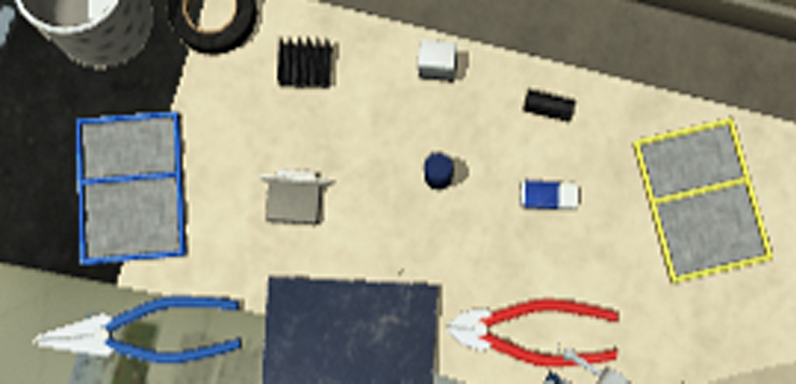

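The crop shows: heat sink (305,63), relay (437,60), capacitor (438,170) and the grey connector shell (295,200), with its flange on the far side. The orange thing at top-image (348,259) is the look-alike, so the grey one is meant: it matches in both colour and shape. The large bays are the nearer ones. I'll move over the area for a wrist view.

Call:
drive_tool([
  {"tx":23,"ty":40,"tz":6,"roll":-0.042},
  {"tx":23,"ty":40,"tz":6,"roll":-0.042},
  {"tx":23,"ty":40,"tz":6,"roll":-0.042},
  {"tx":23,"ty":40,"tz":6,"roll":-0.042},
  {"tx":23,"ty":40,"tz":6,"roll":-0.042},
  {"tx":23,"ty":40,"tz":6,"roll":-0.042},
  {"tx":23,"ty":40,"tz":6,"roll":-0.042},
  {"tx":23,"ty":40,"tz":6,"roll":-0.042},
  {"tx":23,"ty":40,"tz":6,"roll":-0.042},
  {"tx":23,"ty":40,"tz":6,"roll":-0.045},
])

```text
invalid input
```

Call:
drive_tool([
  {"tx":0,"ty":0,"tz":0,"roll":0},
  {"tx":0,"ty":0,"tz":0,"roll":0},
])

```text
invalid input
```

```bash
python3 - <<'E'
from h import *
i=cams.camera_info("wrist");s=r.get_state()
w=cams.get_image("wrist");cv2.imwrite("pics/w1.png",w[:,:,::-1]);np.save("w1.npy",i)
cv2.imwrite("pics/w1b.png",cv2.resize(w[:,:,::-1],(800,600),interpolation=cv2.INTER_CUBIC))
print(s["position"],s["orientation"],i["camera_from_world"])
for n,p in dict(blue=(.444,.139,.007),yel=(.434,-.301,.007),hs=(.541,.003,.022),cap=(.451,-.099,.039),conn=(.436,.011,.014),relay=(.539,-.097,.036)).items(): print(n,proj(i,p).round())
E
```

```text
[ 0.21525072 -0.47831576  0.23037573] [-9.26121177e-04  9.77738780e-01  2.09823771e-01 -7.96484096e-05] [[ 0.41070697 -0.91176271 -0.00292324 -0.52376811]
 [ 0.88063983  0.39751407 -0.2577907   0.03395934]
 [ 0.23620598  0.10330212  0.96619636 -0.37836974]
 [ 0.          0.          0.          1.        ]]
blue [[-377. -457.]]
yel [[ 174. -146.]]
hs [[-198. -564.]]
cap [[ -92. -344.]]
conn [[-209. -359.]]
relay [[ -68. -505.]]
```

View pics/w1b.png

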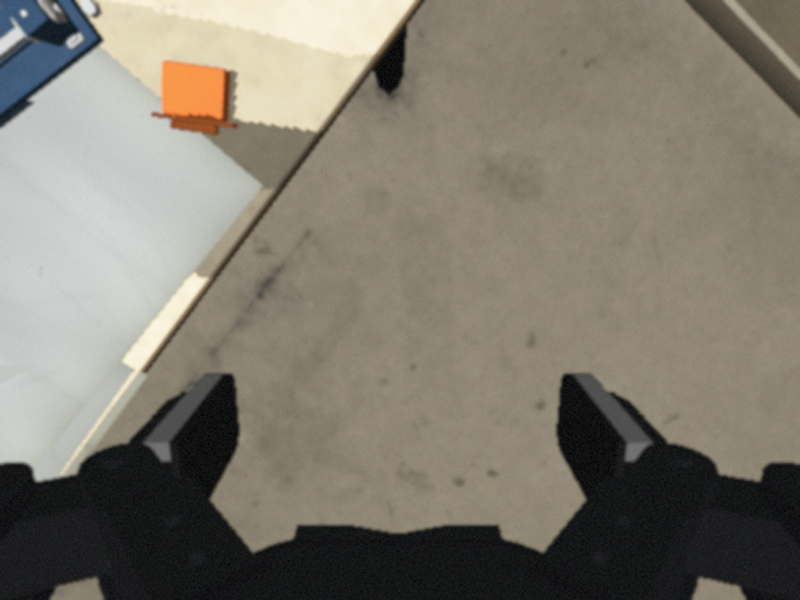

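The call was refused; it probably wants all fields, so I'll add claw.

Call:
drive_tool([
  {"tx":21,"ty":40,"tz":7,"roll":-0.042,"claw":85},
  {"tx":21,"ty":40,"tz":7,"roll":-0.042,"claw":85},
  {"tx":21,"ty":40,"tz":7,"roll":-0.042,"claw":85},
  {"tx":21,"ty":40,"tz":7,"roll":-0.042,"claw":85},
  {"tx":21,"ty":40,"tz":7,"roll":-0.042,"claw":85},
  {"tx":21,"ty":40,"tz":7,"roll":-0.042,"claw":85},
  {"tx":21,"ty":40,"tz":7,"roll":-0.042,"claw":85},
  {"tx":21,"ty":40,"tz":7,"roll":-0.042,"claw":85},
  {"tx":21,"ty":40,"tz":7,"roll":-0.042,"claw":85},
  {"tx":21,"ty":40,"tz":7,"roll":-0.045,"claw":85},
], grip_force=40)

```text
time: 1.45
position: [0.4258, -0.0773, 0.3014]
orientation: [0.0, 1.0, -0.001, 0.0]
force: [1.2, -0.2, 0.8]
opening: 0.085
finger_force: 0.0
```

Call:
drive_tool([
  {"tx":0,"ty":0,"tz":0,"roll":0,"claw":85},
  {"tx":0,"ty":0,"tz":0,"roll":0,"claw":85},
])

```text
time: 1.7
position: [0.4252, -0.0789, 0.301]
orientation: [0.0, 1.0, 0.0, -0.0]
force: [-0.2, -0.2, -0.2]
opening: 0.0848
finger_force: 0.0
```

```bash
python3 - <<'E'
from h import *
i=cams.camera_info("wrist");s=r.get_state()
w=cams.get_image("wrist");cv2.imwrite("pics/w2.png",w[:,:,::-1]);np.save("w2.npy",i)
cv2.imwrite("pics/w2b.png",cv2.resize(w[:,:,::-1],(800,600),interpolation=cv2.INTER_CUBIC))
print(s["time"],s["position"],s["orientation"])
for n,p in dict(blue=(.444,.139,.007),yel=(.434,-.301,.007),hs=(.541,.003,.022),cap=(.451,-.099,.039),conn=(.436,.011,.014),relay=(.539,-.097,.036)).items(): print(n,proj(i,p).round())
E
```

```text
1.7 [ 0.42517897 -0.07891989  0.30104057] [ 2.00685723e-04  9.99999855e-01  3.23866256e-04 -3.79544137e-04]
blue [[ 83. 134.]]
yel [[428. 143.]]
hs [[184.  51.]]
cap [[271. 131.]]
conn [[183. 141.]]
relay [[271.  52.]]
```

View pics/w2b.png

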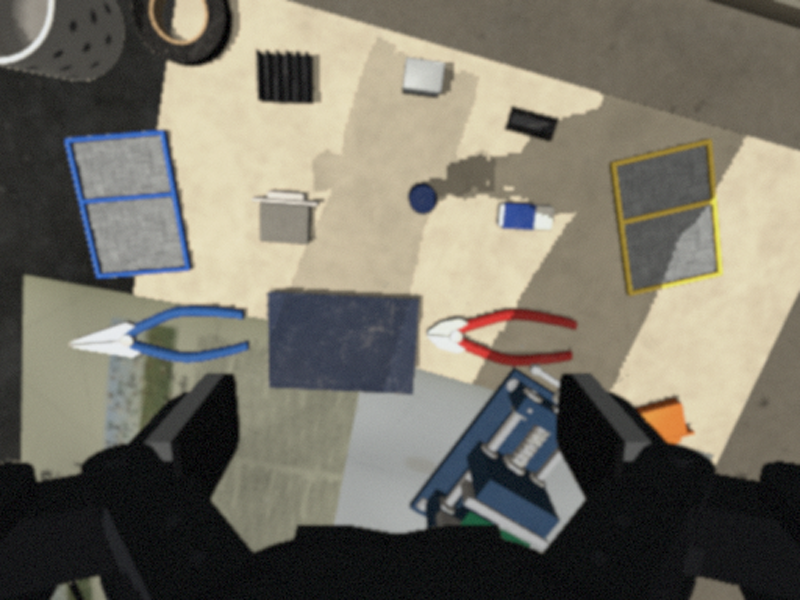

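The view shows everything (800-px pixels): blue tray (128,203), yellow tray (667,217), heat sink (286,77), relay (424,76), cap (423,197), connector (286,217), with its flange on top. Next I'll measure each by mask.

```bash
cat >> h.py <<'E'
def rect(info,mask,z,name=""):
    cs,hi=cv2.findContours(mask.astype(np.uint8),cv2.RETR_CCOMP,cv2.CHAIN_APPROX_NONE)
    k=max(range(len(cs)),key=lambda j:cv2.contourArea(cs[j]) if hi[0][j][3]<0 else -1)
    out=[]
    for j in [k]+[j for j in range(len(cs)) if hi[0][j][3]==k and cv2.contourArea(cs[j])>200]:
        p=ray(info,cs[j][:,0,:],z)[:,:2]*1000
        (c,s,a)=cv2.minAreaRect(p.astype(np.float32)); out.append((c,s,a))
        print(name,"outer" if j==k else "hole",np.round(c,1),np.round(s,1),round(a,1))
    return out
def win(m,x0,y0,x1,y1):
    o=np.zeros_like(m); o[y0:y1,x0:x1]=m[y0:y1,x0:x1]; return o
E
python3 - <<'E'
from h import *
i=np.load("w2.npy",allow_pickle=True).item(); im=cv2.imread("pics/w2.png")
H,S,V=[c.astype(int) for c in cv2.split(cv2.cvtColor(im,cv2.COLOR_BGR2HSV))]
rect(i,win((H>100)&(H<125)&(S>120),35,75,130,185),.007,"blue")
rect(i,win((H>18)&(H<32)&(S>130),380,80,470,195),.007,"yel")
rect(i,win(V<75,155,25,210,75),.022,"hs")
rect(i,win((H>105)&(H<130)&(S>90)&(V<120),255,112,285,142),.039,"cap")
rect(i,win((S<60)&(V>70),250,30,290,65),.036,"relay")
rect(i,win((S<45),158,118,208,160),.014,"conn")
rect(i,win((H>105)&(H<130)&(S>90)|(S<40)&(V>150),310,122,360,152),.013,"eraser")
rect(i,win(V<70,315,65,362,92),.01,"chip")
z=cv2.resize(im[15:200,30:480],None,fx=1.77,fy=1.77)
c=np.hstack([cv2.resize(im[25:75,150:215],None,fx=4,fy=4),cv2.resize(im[25:75,240:305],None,fx=4,fy=4),cv2.resize(im[115:165,155:220],None,fx=4,fy=4)])
cv2.imwrite("pics/c2.png",c)
E
```

```text
blue outer [446.8 140.2] [115.6  82.1] 4.7
blue hole [423.2 137.3] [61.6 74.9] 4.7
blue hole [477.9 141.8] [47.2 74.9] 4.8
yel outer [ 436.6 -299.4] [112.8  80. ] 13.4
yel hole [ 413.1 -305.4] [61.1 74.3] 13.8
yel hole [ 466.6 -292.5] [46.7 73.9] 13.5
hs outer [543.4   4.3] [32.3 39.9] 0.1
cap outer [456.9 -97.5] [19.1 18. ] 45.5
relay outer [543.7 -95.9] [35.3 44. ] 0.1
conn outer [439.3  11.9] [41.3 53.5] 0.1
eraser outer [ 439.6 -181.3] [21.3 44.8] 0.1
chip outer [ 511.1 -182.8] [35.7 16. ] 75.0
```

View pics/c2.png

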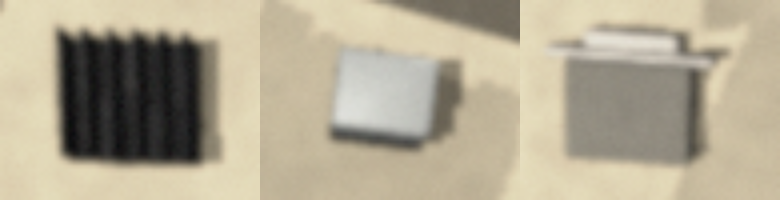

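```bash
python3 - <<'E'
from h import *
i=np.load("w2.npy",allow_pickle=True).item()
def q(name,pts,off,x0,z):
    p=np.array(pts,float); p[:,0]-=x0; p=p/4+off; w=ray(i,p,z)[:,:2]*1000
    d=np.roll(w,-1,0)-w
    print(name,w.mean(0).round(1),np.hypot(*d.T).round(1),np.degrees(np.arctan2(d[:,1],d[:,0])).round(1))
q("relay",[(340,48),(438,60),(428,136),(333,124)],(240,25),260,.036)
q("conn body",[(567,53),(698,66),(690,160),(567,156)],(155,115),520,.014)
q("flange",[(548,47),(713,66)],(155,115),520,.014)
q("hs top",[(58,35),(197,42),(200,158),(66,157)],(150,25),0,.022)
# cap circle
im=cv2.imread("pics/w2.png");H,S,V=[c.astype(int) for c in cv2.split(cv2.cvtColor(im,cv2.COLOR_BGR2HSV))]
m=win((S>60)&(V<130)&(H>95)&(H<135),255,112,290,142); ys,xs=np.nonzero(m);print(xs.min(),xs.max(),ys.min(),ys.max())
print(ray(i,[(xs.min(),127),(xs.max()+1,127),(270,ys.min())],.039))
E
```

```text
relay [542.8 -97.6] [27.4 19.9 26.9 19.8] [-96.4 173.3  83.3  -5.4]
conn body [434.8  11.5] [40.9 29.9 39.1 32.4] [-95.6 172.8  88.2  -3.7]
flange [451.3  10.6] [51.5 51.5] [-96.5  83.5]
hs top [542.8   4.2] [39.7 31.3 39.1 32.9] [-92.6 179.3  89.7   0.2]
262 278 118 135
[[ 0.45610492 -0.08786475  0.039     ]
 [ 0.4561275  -0.10780781  0.039     ]
 [ 0.46647414 -0.09711427  0.039     ]]
```

Call:
drive_tool([
  {"tx":20,"ty":14,"tz":-20,"roll":-0.02,"claw":65},
  {"tx":20,"ty":14,"tz":-20,"roll":0,"claw":65},
  {"tx":20,"ty":14,"tz":-30,"roll":0,"claw":65},
  {"tx":20,"ty":14,"tz":-40,"roll":0,"claw":65},
  {"tx":20,"ty":14,"tz":-40,"roll":0,"claw":65},
  {"tx":18,"ty":13,"tz":-40,"roll":0,"claw":65},
  {"tx":0,"ty":0,"tz":-30,"roll":0,"claw":65},
  {"tx":0,"ty":0,"tz":-20,"roll":0,"claw":65},
  {"tx":0,"ty":0,"tz":-10,"roll":0,"claw":65},
  {"tx":0,"ty":0,"tz":0,"roll":0,"claw":65},
])

```text
time: 3.0
position: [0.5426, 0.0033, 0.0506]
orientation: [-0.0, 1.0, -0.011, -0.001]
force: [0.7, 0.2, 0.6]
opening: 0.0649
finger_force: 0.0
```

```bash
python3 - <<'E'
from h import *
i=cams.camera_info("wrist");s=r.get_state()
w=cams.get_image("wrist");cv2.imwrite("pics/w3.png",w[:,:,::-1])
print(s["position"],s["opening"],s["orientation"])
E
```

```text
[0.54262711 0.00328198 0.05064677] 0.0648791859889068 [-3.28226811e-05  9.99939918e-01 -1.09312580e-02 -8.17012267e-04]
```

View pics/w3.png

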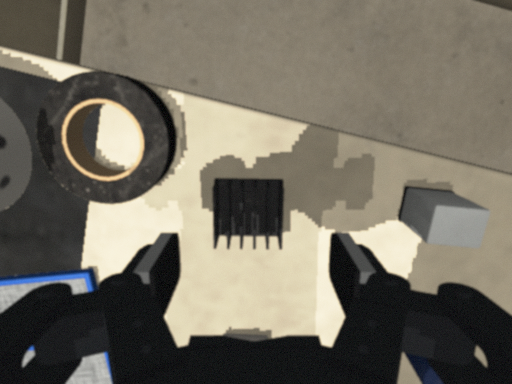

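Well lined up: heat sink at column 248 and fingers' middle at 254, so I'll shift 2 mm to +y, then lower and grip.

Call:
drive_tool([
  {"tx":0,"ty":2,"tz":-12,"roll":0,"claw":65},
  {"tx":0,"ty":0,"tz":-12,"roll":0,"claw":65},
  {"tx":0,"ty":0,"tz":-12,"roll":0,"claw":65},
  {"tx":0,"ty":0,"tz":-8,"roll":0,"claw":65},
  {"tx":0,"ty":0,"tz":0,"roll":0,"claw":34},
  {"tx":0,"ty":0,"tz":0,"roll":0,"claw":34},
  {"tx":0,"ty":0,"tz":0,"roll":0,"claw":34},
  {"tx":0,"ty":0,"tz":0,"roll":0,"claw":34},
  {"tx":0,"ty":0,"tz":0,"roll":0,"claw":34},
])

```text
time: 4.18
position: [0.5435, 0.0062, 0.0074]
orientation: [0.0, 1.0, -0.01, 0.0]
force: [-0.8, -0.1, -1.2]
opening: 0.0367
finger_force: 41.5
```

Call:
drive_tool([
  {"tx":0,"ty":0,"tz":20,"roll":0,"claw":34},
  {"tx":0,"ty":0,"tz":40,"roll":0,"claw":34},
  {"tx":-20,"ty":22,"tz":0,"roll":0.02,"claw":34},
  {"tx":-25,"ty":27,"tz":0,"roll":0.02,"claw":34},
  {"tx":-25,"ty":27,"tz":0,"roll":0.02,"claw":34},
  {"tx":-25,"ty":27,"tz":0,"roll":0.02,"claw":34},
  {"tx":-25,"ty":29,"tz":0,"roll":0.02,"claw":34},
  {"tx":0,"ty":0,"tz":-10,"roll":0,"claw":34},
  {"tx":0,"ty":0,"tz":0,"roll":0,"claw":34},
])

```text
time: 5.3
position: [0.4249, 0.1172, 0.0564]
orientation: [-0.008, 0.999, 0.053, -0.001]
force: [-0.2, -1.2, 0.1]
opening: 0.0375
finger_force: 41.6
```

```bash
python3 - <<'E'
from h import *
i=cams.camera_info("wrist");s=r.get_state()
w=cams.get_image("wrist");cv2.imwrite("pics/w4.png",w[:,:,::-1])
im=cv2.imread("pics/w4.png")
H,S,V=[c.astype(int) for c in cv2.split(cv2.cvtColor(im,cv2.COLOR_BGR2HSV))]
m=(H>100)&(H<125)&(S>120)&(V>90)
rect(i,win(m,0,0,512,200),.007,"blue")
c=np.array([446.8,140.2]);a=np.radians(4.7);R=np.array([[np.cos(a),-np.sin(a)],[np.sin(a),np.cos(a)]])
k=[c+R@np.array(p) for p in [(-57,-40),(-57,40),(57,40),(57,-40)]]
for p in k: cv2.circle(im,tuple(proj(i,[p[0]/1e3,p[1]/1e3,.007])[0].astype(int)),2,(0,0,255),1)
cv2.imwrite("pics/w4.png",im);print(s["position"],s["opening"])
E
```

```text
blue outer [466.3 141.8] [75.8 79.4] 4.8
blue hole [478.2 142.3] [45.2 72.8] 4.7
[0.42490401 0.11722723 0.05637867] 0.03753533592147125
```

View pics/w4.png

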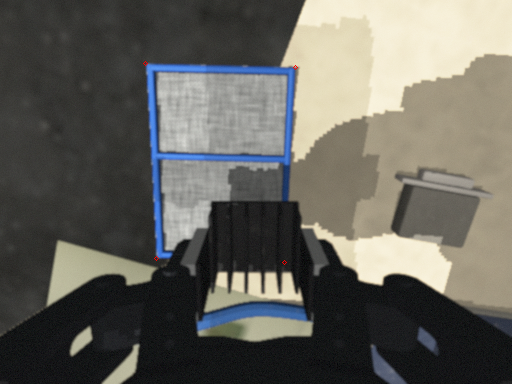

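Call:
drive_tool([
  {"tx":0,"ty":5,"tz":0,"roll":-0.01,"claw":34},
  {"tx":-2,"ty":10,"tz":0,"roll":-0.01,"claw":34},
  {"tx":0,"ty":7,"tz":0,"roll":0,"claw":34},
  {"tx":0,"ty":0,"tz":0,"roll":0,"claw":34},
])

```text
time: 5.85
position: [0.4252, 0.1226, 0.0574]
orientation: [-0.016, 0.998, 0.053, -0.001]
force: [0.1, -0.3, 0.4]
opening: 0.0369
finger_force: 41.6
```

```bash
python3 - <<'E'
from h import *
s=r.get_state();print(s["joints"].round(3),s["position"],s["orientation"].round(4),s["wrist_torque"],s["joint_torque"].round(2))
E
```

```text
[ 0.106 -0.138 -0.428  1.281  0.032  3.141] [0.42520894 0.12257433 0.05740695] [-1.590e-02  9.984e-01  5.340e-02 -8.000e-04] [-0.04855939  0.00669163 -0.0041642 ] [-0.000e+00 -2.603e+01  3.139e+01 -1.000e-02  1.300e-01 -0.000e+00]
```

Joint 6 is at its limit, so I'll raise the tool and turn half round.

Call:
drive_tool([
  {"tx":0,"ty":0,"tz":15,"roll":0.16,"claw":34},
  {"tx":0,"ty":0,"tz":15,"roll":0.16,"claw":34},
  {"tx":0,"ty":0,"tz":0,"roll":0.16,"claw":34},
  {"tx":0,"ty":0,"tz":0,"roll":0.16,"claw":34},
  {"tx":0,"ty":0,"tz":0,"roll":0.16,"claw":34},
  {"tx":0,"ty":0,"tz":0,"roll":0.16,"claw":34},
  {"tx":0,"ty":0,"tz":0,"roll":0.16,"claw":34},
  {"tx":0,"ty":0,"tz":0,"roll":0.16,"claw":34},
  {"tx":0,"ty":0,"tz":0,"roll":0.16,"claw":34},
  {"tx":0,"ty":0,"tz":0,"roll":0.16,"claw":34},
])

```text
time: 7.1
position: [0.4251, 0.1225, 0.0873]
orientation: [-0.01, 0.655, 0.755, -0.012]
force: [0.6, 0.9, 0.3]
opening: 0.0371
finger_force: 41.6
```

Call:
drive_tool([
  {"tx":0,"ty":0,"tz":0,"roll":0.16,"claw":34},
  {"tx":0,"ty":0,"tz":0,"roll":0.16,"claw":34},
  {"tx":0,"ty":0,"tz":0,"roll":0.16,"claw":34},
  {"tx":0,"ty":0,"tz":0,"roll":0.16,"claw":34},
  {"tx":0,"ty":0,"tz":0,"roll":0.16,"claw":34},
  {"tx":0,"ty":0,"tz":0,"roll":0.16,"claw":34},
  {"tx":0,"ty":0,"tz":0,"roll":0.16,"claw":34},
  {"tx":0,"ty":0,"tz":0,"roll":0.16,"claw":34},
  {"tx":0,"ty":0,"tz":0,"roll":0.16,"claw":34},
  {"tx":0,"ty":0,"tz":0,"roll":0,"claw":34},
])

```text
time: 8.35
position: [0.425, 0.1226, 0.0874]
orientation: [0.0, -0.002, 1.0, -0.016]
force: [0.7, 0.5, 0.3]
opening: 0.037
finger_force: 41.6
```

```bash
cat >> h.py <<'E'
def st():
    s=r.get_state();q=s["orientation"];print("t",s["time"],"pos",(s["position"]*1e3).round(1),"theta",round(2*np.arctan2(q[2],q[1]),3),"wz",q[[0,3]].round(4),"j",s["joints"].round(2),"open",s["opening"],"F",s["force"].round(1))
E
python3 -c "from h import *;st()"
```

```text
t 8.35 pos [425.  122.6  87.4] theta 3.145 wz [ 0.0002 -0.0159] j [ 0.15 -0.14 -0.37  1.35 -0.03  0.15] open 0.03697867728394904 F [0.7 0.5 0.3]
```

Slight tool tilt (0.03 rad) remains; that is acceptable, as parts settle flat on release. On to placing the heat sink.

Call:
drive_tool([
  {"tx":-1,"ty":8,"tz":0,"roll":0.04,"claw":34},
  {"tx":-1,"ty":8,"tz":0,"roll":0.04,"claw":34},
  {"tx":0,"ty":0,"tz":-20,"roll":0,"claw":34},
  {"tx":0,"ty":0,"tz":-20,"roll":0,"claw":34},
  {"tx":0,"ty":0,"tz":-15,"roll":0,"claw":34},
  {"tx":0,"ty":0,"tz":-10,"roll":0,"claw":34},
  {"tx":0,"ty":0,"tz":-6,"roll":0,"claw":34},
  {"tx":0,"ty":0,"tz":-3,"roll":0,"claw":34},
  {"tx":0,"ty":0,"tz":0,"roll":0,"claw":34},
])

```text
time: 9.48
position: [0.4232, 0.1385, 0.0135]
orientation: [0.001, -0.043, 0.999, -0.016]
force: [0.2, 0.2, -0.1]
opening: 0.0366
finger_force: 41.6
```

```bash
python3 -c "from h import *;st()"
```

```text
t 9.475 pos [423.2 138.5  13.5] theta 3.227 wz [ 0.0009 -0.0158] j [ 0.19 -0.08 -0.47  1.19 -0.03  0.1 ] open 0.03655452016076725 F [ 0.2  0.2 -0.1]
```

Call:
drive_tool([
  {"tx":0,"ty":0,"tz":-1.5,"roll":0,"claw":34},
  {"tx":0,"ty":0,"tz":-1,"roll":0,"claw":34},
  {"tx":0,"ty":0,"tz":0,"roll":0,"claw":34},
  {"tx":0,"ty":0,"tz":0,"roll":0,"claw":44},
  {"tx":0,"ty":0,"tz":0,"roll":0,"claw":50},
  {"tx":0,"ty":0,"tz":2,"roll":0,"claw":50},
  {"tx":0,"ty":0,"tz":20,"roll":0,"claw":55},
  {"tx":0,"ty":0,"tz":40,"roll":0,"claw":60},
  {"tx":0,"ty":0,"tz":40,"roll":0,"claw":65},
  {"tx":0,"ty":0,"tz":0,"roll":0,"claw":65},
])

```text
time: 10.72
position: [0.4261, 0.1391, 0.1172]
orientation: [0.005, -0.043, 0.999, -0.015]
force: [0.2, -1.0, -0.7]
opening: 0.065
finger_force: 0.0
```

```bash
python3 - <<'E'
from h import *
st();i=cams.camera_info("wrist")
w=cams.get_image("wrist");cv2.imwrite("pics/w5.png",w[:,:,::-1])
print(proj(i,[[.423,.139,.025],[.478,.142,.003],[.437,.012,.014]]))
E
```

```text
t 10.725 pos [426.1 139.1 117.2] theta 3.227 wz [ 0.005  -0.0152] j [ 0.19 -0.15 -0.32  1.4  -0.03  0.1 ] open 0.06501826075064443 F [ 0.2 -1.  -0.7]
[[258.25476173 186.60636519]
 [256.4527088  244.54103621]
 [ 89.6601597  185.45253281]]
```

View pics/w5.png

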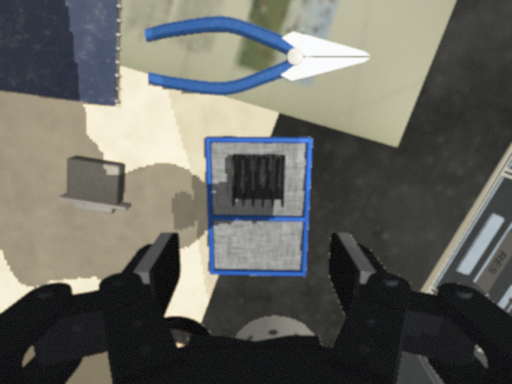

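Heat sink sits flat in the blue tray's large bay (258,180). Now the capacitor.

Call:
drive_tool([
  {"tx":4,"ty":-37,"tz":0,"roll":0,"claw":60},
  {"tx":5,"ty":-40,"tz":0,"roll":0,"claw":60},
  {"tx":5,"ty":-40,"tz":0,"roll":0,"claw":60},
  {"tx":5,"ty":-40,"tz":0,"roll":0,"claw":60},
  {"tx":6,"ty":-40,"tz":0,"roll":0,"claw":60},
  {"tx":6,"ty":-40,"tz":0,"roll":0,"claw":60},
  {"tx":0,"ty":0,"tz":-30,"roll":0,"claw":60},
  {"tx":0,"ty":0,"tz":-17,"roll":0,"claw":60},
  {"tx":0,"ty":0,"tz":0,"roll":0,"claw":60},
])

```text
time: 11.9
position: [0.4516, -0.0973, 0.063]
orientation: [-0.002, -0.043, 0.999, -0.015]
force: [-1.1, -0.5, 0.7]
opening: 0.06
finger_force: 0.0
```

```bash
python3 - <<'E'
from h import *
st();i=cams.camera_info("wrist")
w=cams.get_image("wrist");cv2.imwrite("pics/w6.png",w[:,:,::-1])
im=cv2.imread("pics/w6.png");H,S,V=[c.astype(int) for c in cv2.split(cv2.cvtColor(im,cv2.COLOR_BGR2HSV))]
m=win((S>60)&(V<150)&(H>95)&(H<135),180,120,330,290).astype(np.uint8)
n,l,stt,c=cv2.connectedComponentsWithStats(m);print(stt[1:][stt[1:,4]>100]);print(proj(i,[[.457,-.098,.039],[.457,-.098,0]]))
E
```

```text
t 11.9 pos [451.6 -97.3  63. ] theta 3.227 wz [-0.0021 -0.0147] j [-0.34 -0.09 -0.37  1.28 -0.03 -0.42] open 0.0600412068826285 F [-1.1 -0.5  0.7]
[[ 234  197   39   54 1697]]
[[253.24466047 236.82742732]
 [255.13362263 212.88922772]]
```

View pics/w6.png

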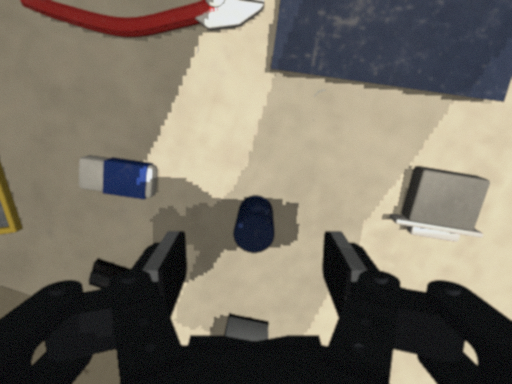

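Call:
drive_tool([
  {"tx":3,"ty":-0.5,"tz":-15,"roll":0,"claw":60},
  {"tx":0,"ty":0,"tz":-15,"roll":0,"claw":60},
  {"tx":0,"ty":0,"tz":-14,"roll":0,"claw":55},
  {"tx":0,"ty":0,"tz":-8,"roll":0,"claw":50},
  {"tx":0,"ty":0,"tz":0,"roll":0,"claw":30},
  {"tx":0,"ty":0,"tz":0,"roll":0,"claw":18},
  {"tx":0,"ty":0,"tz":0,"roll":0,"claw":18},
  {"tx":0,"ty":0,"tz":0,"roll":0,"claw":18},
  {"tx":0,"ty":0,"tz":0,"roll":0,"claw":18},
], grip_force=30)

```text
time: 13.08
position: [0.4572, -0.0991, 0.014]
orientation: [0.001, -0.043, 0.999, -0.016]
force: [-0.8, -0.1, -1.1]
opening: 0.0211
finger_force: 29.2
```

Call:
drive_tool([
  {"tx":0,"ty":0,"tz":25,"roll":0,"claw":18},
  {"tx":0,"ty":0,"tz":45,"roll":0,"claw":18},
  {"tx":3,"ty":30,"tz":0,"roll":0,"claw":18},
  {"tx":3,"ty":40,"tz":0,"roll":0,"claw":18},
  {"tx":3,"ty":40,"tz":0,"roll":0,"claw":18},
  {"tx":3,"ty":40,"tz":0,"roll":0,"claw":18},
  {"tx":3,"ty":40,"tz":0,"roll":0,"claw":18},
  {"tx":3,"ty":35,"tz":0,"roll":0,"claw":18},
  {"tx":3,"ty":16,"tz":0,"roll":0,"claw":18},
  {"tx":0,"ty":0,"tz":0,"roll":0,"claw":18},
])

```text
time: 14.32
position: [0.4781, 0.1423, 0.0838]
orientation: [0.001, -0.043, 0.999, -0.016]
force: [-0.1, -0.7, -0.3]
opening: 0.0209
finger_force: 29.4
```

Call:
drive_tool([
  {"tx":0,"ty":0,"tz":0,"roll":0,"claw":18},
])

```text
time: 14.45
position: [0.478, 0.141, 0.0837]
orientation: [0.001, -0.042, 0.999, -0.016]
force: [0.5, 0.4, -1.3]
opening: 0.0209
finger_force: 29.4
```

```bash
python3 -c "from h import *;st()"
```

```text
t 14.45 pos [478.  141.   83.7] theta 3.226 wz [ 0.0005 -0.0162] j [ 0.17  0.01 -0.24  1.33 -0.03  0.09] open 0.020864470679344046 F [ 0.5  0.4 -1.3]
```

Call:
drive_tool([
  {"tx":0,"ty":0,"tz":-20,"roll":0,"claw":18},
  {"tx":0,"ty":0,"tz":-20,"roll":0,"claw":18},
  {"tx":0,"ty":0,"tz":-14,"roll":0,"claw":18},
  {"tx":0,"ty":0,"tz":-8,"roll":0,"claw":18},
  {"tx":0,"ty":0,"tz":-3,"roll":0,"claw":18},
  {"tx":0,"ty":0,"tz":-1.5,"roll":0,"claw":18},
  {"tx":0,"ty":0,"tz":0,"roll":0,"claw":18},
])

```text
time: 15.32
position: [0.4785, 0.1421, 0.0179]
orientation: [0.001, -0.043, 0.999, -0.016]
force: [-0.8, -0.3, -1.3]
opening: 0.0207
finger_force: 29.4
```

Call:
drive_tool([
  {"tx":0,"ty":0,"tz":-1,"roll":0,"claw":18},
  {"tx":0,"ty":0,"tz":0,"roll":0,"claw":22},
  {"tx":0,"ty":0,"tz":0,"roll":0,"claw":26},
  {"tx":0,"ty":0,"tz":0,"roll":0,"claw":34},
  {"tx":0,"ty":0,"tz":0,"roll":0,"claw":45},
  {"tx":0,"ty":0,"tz":20,"roll":0,"claw":45},
  {"tx":0,"ty":0,"tz":40,"roll":0,"claw":60},
  {"tx":-40,"ty":0,"tz":40,"roll":0,"claw":60},
  {"tx":-10,"ty":-20,"tz":10,"roll":0,"claw":60},
  {"tx":0,"ty":0,"tz":0,"roll":0,"claw":60},
])

```text
time: 16.58
position: [0.4285, 0.1217, 0.1278]
orientation: [0.002, -0.042, 0.999, -0.016]
force: [0.2, -0.3, -0.4]
opening: 0.0601
finger_force: 0.0
```

```bash
python3 - <<'E'
from h import *
st();i=cams.camera_info("wrist")
w=cams.get_image("wrist");cv2.imwrite("pics/w7.png",w[:,:,::-1])
E
```

```text
t 16.575 pos [428.5 121.7 127.8] theta 3.226 wz [ 0.0023 -0.0157] j [ 0.15 -0.16 -0.3   1.42 -0.03  0.06] open 0.060108588937662216 F [ 0.2 -0.3 -0.4]
```

View pics/w7.png

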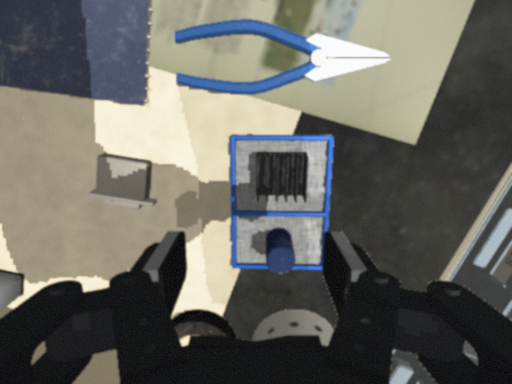

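Capacitor stands in the small bay (280,250). Now the connector.

Call:
drive_tool([
  {"tx":1,"ty":-30,"tz":0,"roll":-0.1,"claw":62},
  {"tx":2,"ty":-40,"tz":0,"roll":-0.1,"claw":62},
  {"tx":3,"ty":-40,"tz":0,"roll":0,"claw":62},
  {"tx":0,"ty":0,"tz":-40,"roll":0,"claw":62},
  {"tx":0,"ty":0,"tz":-30,"roll":0,"claw":62},
  {"tx":0,"ty":0,"tz":-10,"roll":0,"claw":62},
  {"tx":0,"ty":0,"tz":0,"roll":0,"claw":62},
])

```text
time: 17.5
position: [0.4333, 0.0124, 0.0453]
orientation: [-0.002, 0.057, 0.998, -0.016]
force: [-0.2, -0.1, 0.4]
opening: 0.0619
finger_force: 0.0
```

```bash
python3 - <<'E'
from h import *
st();i=cams.camera_info("wrist")
w=cams.get_image("wrist");cv2.imwrite("pics/w8.png",w[:,:,::-1])
im=cv2.imread("pics/w8.png")
a=np.radians(173.5);R=np.array([[np.cos(a),-np.sin(a)],[np.sin(a),np.cos(a)]])
for p in [(-12,-20),(20,-20),(20,20),(-12,20),(-13.5,26.5),(-13.5,-26.5)]:
    q=np.array([438,12])+R@p; cv2.circle(im,tuple(proj(i,[q[0]/1e3,q[1]/1e3,.014])[0].astype(int)),2,(0,0,255),-1)
cv2.imwrite("pics/w8.png",im)
E
```

```text
t 17.5 pos [433.3  12.4  45.3] theta 3.027 wz [-0.0021 -0.0157] j [-0.1  -0.14 -0.46  1.26 -0.03  0.01] open 0.06187117711649585 F [-0.2 -0.1  0.4]
```

View pics/w8.png

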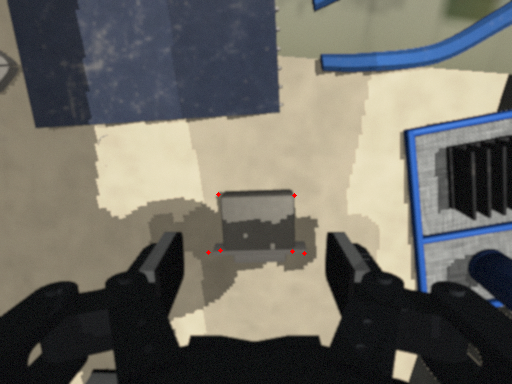

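Predicted outline matches the shell. Lower and grip.

Call:
drive_tool([
  {"tx":0.5,"ty":0,"tz":-14,"roll":0,"claw":62},
  {"tx":0,"ty":0,"tz":-14,"roll":0,"claw":58},
  {"tx":0,"ty":0,"tz":-9,"roll":0,"claw":54},
  {"tx":0,"ty":0,"tz":-4,"roll":0,"claw":50},
  {"tx":0,"ty":0,"tz":0,"roll":0,"claw":36},
  {"tx":0,"ty":0,"tz":0,"roll":0,"claw":36},
  {"tx":0,"ty":0,"tz":0,"roll":0,"claw":36},
  {"tx":0,"ty":0,"tz":0,"roll":0,"claw":36},
])

```text
time: 18.55
position: [0.4347, 0.012, 0.0056]
orientation: [-0.001, 0.057, 0.998, -0.016]
force: [-0.1, -0.2, -0.5]
opening: 0.0389
finger_force: 30.0
```

Call:
drive_tool([
  {"tx":0,"ty":0,"tz":25,"roll":0,"claw":36},
  {"tx":0,"ty":0,"tz":45,"roll":0,"claw":36},
  {"tx":0,"ty":-30,"tz":10,"roll":0.05,"claw":36},
  {"tx":0,"ty":-45,"tz":0,"roll":0.05,"claw":36},
  {"tx":0,"ty":-45,"tz":0,"roll":0.05,"claw":36},
  {"tx":-5,"ty":-45,"tz":0,"roll":0.05,"claw":36},
  {"tx":-5,"ty":-45,"tz":0,"roll":0.05,"claw":36},
  {"tx":-5,"ty":-45,"tz":0,"roll":0.05,"claw":36},
  {"tx":-5,"ty":-40,"tz":0,"roll":0.05,"claw":36},
  {"tx":-5,"ty":-23,"tz":0,"roll":0,"claw":36},
])

```text
time: 19.8
position: [0.4091, -0.3082, 0.0854]
orientation: [0.002, -0.117, 0.993, -0.016]
force: [0.4, 0.1, 0.8]
opening: 0.0393
finger_force: 30.1
```

Call:
drive_tool([
  {"tx":0,"ty":0,"tz":-10,"roll":0,"claw":36},
  {"tx":0,"ty":0,"tz":0,"roll":0,"claw":36},
])

```text
time: 20.05
position: [0.4087, -0.3045, 0.0738]
orientation: [0.001, -0.117, 0.993, -0.014]
force: [-0.8, 0.7, -0.6]
opening: 0.039
finger_force: 30.1
```

```bash
python3 - <<'E'
from h import *
st();i=cams.camera_info("wrist")
w=cams.get_image("wrist");im=w[:,:,::-1].copy()
H,S,V=[c.astype(int) for c in cv2.split(cv2.cvtColor(im,cv2.COLOR_BGR2HSV))]
rect(i,win((H>18)&(H<32)&(S>130),0,0,512,384),.007,"yel")
c=np.array([436.6,-299.4]);a=np.radians(13.5);R=np.array([[np.cos(a),-np.sin(a)],[np.sin(a),np.cos(a)]])
for p in [(-57,-40),(-57,40),(57,40),(57,-40)]:
    q=c+R@p; cv2.circle(im,tuple(proj(i,[q[0]/1e3,q[1]/1e3,.007])[0].astype(int)),2,(0,0,255),-1)
cv2.imwrite("pics/w9.png",im)
E
```

```text
t 20.05 pos [ 408.7 -304.5   73.8] theta 3.377 wz [ 0.0011 -0.0142] j [-0.76  0.01 -0.25  1.28 -0.02 -1.  ] open 0.039003219269972335 F [-0.8  0.7 -0.6]
yel outer [ 403.2 -309.1] [46.6 78.7] 13.8
```

View pics/w9.png

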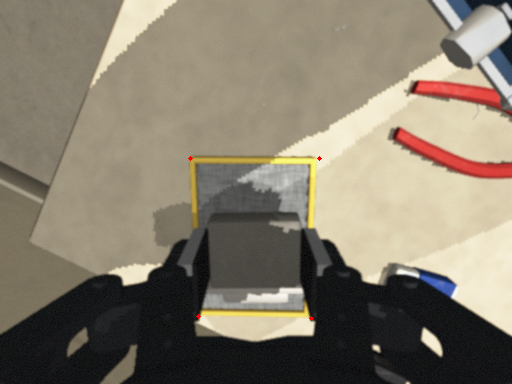

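Call:
drive_tool([
  {"tx":1,"ty":-1,"tz":-20,"roll":0,"claw":36},
  {"tx":0,"ty":0,"tz":-20,"roll":0,"claw":36},
  {"tx":0,"ty":0,"tz":-14,"roll":0,"claw":36},
  {"tx":0,"ty":0,"tz":-7,"roll":0,"claw":36},
  {"tx":0,"ty":0,"tz":-2,"roll":0,"claw":36},
  {"tx":0,"ty":0,"tz":-1,"roll":0,"claw":36},
  {"tx":0,"ty":0,"tz":0,"roll":0,"claw":36},
])

```text
time: 20.98
position: [0.4109, -0.3074, 0.012]
orientation: [0.002, -0.117, 0.993, -0.016]
force: [-0.5, -0.2, -0.8]
opening: 0.039
finger_force: 30.1
```

Call:
drive_tool([
  {"tx":0,"ty":0,"tz":-1.5,"roll":0,"claw":36},
  {"tx":0,"ty":0,"tz":-1,"roll":0,"claw":36},
  {"tx":0,"ty":0,"tz":0,"roll":0,"claw":42},
  {"tx":0,"ty":0,"tz":0,"roll":0,"claw":47},
  {"tx":0,"ty":0,"tz":0,"roll":0,"claw":50},
  {"tx":0,"ty":0,"tz":10,"roll":0,"claw":52},
  {"tx":0,"ty":0,"tz":30,"roll":0,"claw":60},
  {"tx":0,"ty":0,"tz":40,"roll":0,"claw":60},
  {"tx":0,"ty":0,"tz":30,"roll":0,"claw":60},
  {"tx":0,"ty":0,"tz":0,"roll":0,"claw":60},
])

```text
time: 22.22
position: [0.4126, -0.309, 0.1231]
orientation: [0.004, -0.117, 0.993, -0.019]
force: [0.7, 0.2, 0.1]
opening: 0.0601
finger_force: 0.0
```

```bash
python3 - <<'E'
from h import *
st();i=cams.camera_info("wrist")
w=cams.get_image("wrist");cv2.imwrite("pics/w10.png",w[:,:,::-1])
E
```

```text
t 22.225 pos [ 412.6 -309.   123.1] theta 3.377 wz [ 0.0045 -0.0188] j [-0.76 -0.01 -0.18  1.37 -0.02 -1.  ] open 0.06009976873516926 F [0.7 0.2 0.1]
```

View pics/w10.png

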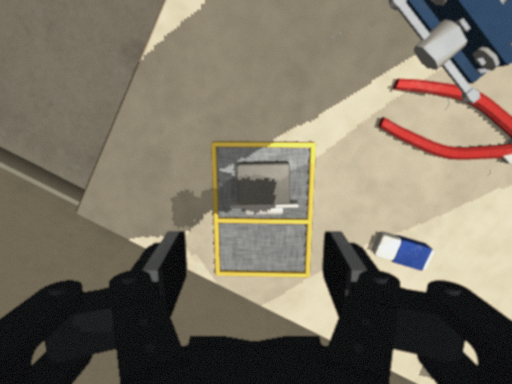

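Connector lies flat in the yellow tray's large bay (263,185). Now the relay; the picture allowance is used up, so I'll check it by numbers.

Call:
drive_tool([
  {"tx":15,"ty":25,"tz":0,"roll":-0.05,"claw":62},
  {"tx":23,"ty":36,"tz":0,"roll":-0.05,"claw":62},
  {"tx":23,"ty":36,"tz":0,"roll":-0.05,"claw":62},
  {"tx":23,"ty":36,"tz":0,"roll":-0.05,"claw":62},
  {"tx":23,"ty":36,"tz":0,"roll":-0.05,"claw":62},
  {"tx":23,"ty":36,"tz":0,"roll":-0.05,"claw":62},
  {"tx":2,"ty":6,"tz":-20,"roll":-0.05,"claw":62},
  {"tx":0,"ty":0,"tz":0,"roll":0,"claw":62},
  {"tx":0,"ty":0,"tz":0,"roll":0,"claw":62},
])

```text
time: 23.4
position: [0.5417, -0.0963, 0.0981]
orientation: [-0.002, 0.057, 0.998, -0.016]
force: [-0.3, 0.6, 0.5]
opening: 0.0617
finger_force: 0.0
```

```bash
python3 - <<'E'
from h import *
st();i=cams.camera_info("wrist")
w=cams.get_image("wrist");im=w[:,:,::-1].copy();cv2.imwrite("pics/w11.png",im)
H,S,V=[c.astype(int) for c in cv2.split(cv2.cvtColor(im,cv2.COLOR_BGR2HSV))]
u=proj(i,[.543,-.097,.036])[0].astype(int);print(u,im[u[1],u[0]],S[u[1],u[0]],V[u[1],u[0]])
print(S[u[1]-40:u[1]+45:4,u[0]]);print(V[u[1]-40:u[1]+45:4,u[0]])
print(S[u[1],u[0]-48:u[0]+49:4]);print(V[u[1],u[0]-48:u[0]+49:4])
E
```

```text
t 23.4 pos [541.7 -96.3  98.1] theta 3.027 wz [-0.0018 -0.0158] j [-0.28  0.12 -0.08  1.36 -0.03 -0.17] open 0.061700588324693995 F [-0.3  0.6  0.5]
[256 207] [200 207 207] 9 207
[53 53 52 50  6  5  2  9  7  7  9  8 13 13 36 50 46 45 45 48 48 63]
[191 188 191  97  80  96 120 210 212 206 207 153 100 101  98 102 111 113
 113 118 111  61]
[56 56 52 56 52 54 49 10  8  8  6  6  9  8  9  7  8  8 51 54 53 54 52 52
 53]
[100 101 103 100  99 103 105 181 187 192 198 205 207 211 209 206 159 101
 104 117 198 195 196 201 202]
```

Call:
drive_tool([
  {"tx":1,"ty":-0.5,"tz":-20,"roll":0,"claw":60},
  {"tx":0,"ty":0,"tz":-22,"roll":0,"claw":60},
  {"tx":0,"ty":0,"tz":-20,"roll":0,"claw":60},
  {"tx":0,"ty":0,"tz":-16,"roll":0,"claw":56},
  {"tx":0,"ty":0,"tz":-8,"roll":0,"claw":50},
  {"tx":0,"ty":0,"tz":0,"roll":0,"claw":36},
  {"tx":0,"ty":0,"tz":0,"roll":0,"claw":24},
  {"tx":0,"ty":0,"tz":0,"roll":0,"claw":24},
  {"tx":0,"ty":0,"tz":0,"roll":0,"claw":24},
  {"tx":0,"ty":0,"tz":0,"roll":0,"claw":24},
])

```text
time: 24.7
position: [0.544, -0.0966, 0.0134]
orientation: [-0.0, 0.057, 0.998, -0.016]
force: [1.0, -0.3, 1.4]
opening: 0.0282
finger_force: 33.3
```

Call:
drive_tool([
  {"tx":0,"ty":0,"tz":25,"roll":0,"claw":24},
  {"tx":0,"ty":0,"tz":45,"roll":0,"claw":24},
  {"tx":-9,"ty":-25,"tz":0,"roll":0.05,"claw":24},
  {"tx":-13,"ty":-35,"tz":0,"roll":0.06,"claw":24},
  {"tx":-14,"ty":-35,"tz":0,"roll":0.06,"claw":24},
  {"tx":-14,"ty":-35,"tz":0,"roll":0.06,"claw":24},
  {"tx":-14,"ty":-35,"tz":0,"roll":0.06,"claw":24},
  {"tx":-12,"ty":-31,"tz":0,"roll":0.06,"claw":24},
  {"tx":0,"ty":0,"tz":0,"roll":0,"claw":24},
  {"tx":0,"ty":0,"tz":0,"roll":0,"claw":24},
])

```text
time: 25.95
position: [0.4675, -0.292, 0.0827]
orientation: [0.002, -0.117, 0.993, -0.015]
force: [-0.4, 0.5, -0.6]
opening: 0.0279
finger_force: 33.2
```

```bash
python3 -c "from h import *;st()"
```

```text
t 25.95 pos [ 467.5 -292.    82.7] theta 3.376 wz [ 0.0019 -0.0153] j [-0.67  0.11 -0.13  1.3  -0.02 -0.9 ] open 0.02794968527878953 F [-0.4  0.5 -0.6]
```

Target TCP z ≈ 13.4 + 3 = 16.5.

Call:
drive_tool([
  {"tx":-0.5,"ty":-1,"tz":-20,"roll":0,"claw":24},
  {"tx":0,"ty":0,"tz":-20,"roll":0,"claw":24},
  {"tx":0,"ty":0,"tz":-14,"roll":0,"claw":24},
  {"tx":0,"ty":0,"tz":-8,"roll":0,"claw":24},
  {"tx":0,"ty":0,"tz":-2,"roll":0,"claw":24},
  {"tx":0,"ty":0,"tz":-1,"roll":0,"claw":24},
  {"tx":0,"ty":0,"tz":0,"roll":0,"claw":24},
])

```text
time: 26.82
position: [0.4675, -0.2939, 0.0185]
orientation: [0.002, -0.117, 0.993, -0.016]
force: [-0.1, 0.0, -0.5]
opening: 0.028
finger_force: 33.2
```

Call:
drive_tool([
  {"tx":0,"ty":0,"tz":-1.5,"roll":0,"claw":24},
  {"tx":0,"ty":0,"tz":0,"roll":0,"claw":24},
  {"tx":0,"ty":0,"tz":0,"roll":0,"claw":30},
  {"tx":0,"ty":0,"tz":0,"roll":0,"claw":36},
  {"tx":0,"ty":0,"tz":0,"roll":0,"claw":46},
  {"tx":0,"ty":0,"tz":15,"roll":0,"claw":50},
  {"tx":0,"ty":0,"tz":40,"roll":0,"claw":60},
  {"tx":-10,"ty":0,"tz":50,"roll":0,"claw":60},
  {"tx":-30,"ty":0,"tz":50,"roll":0,"claw":60},
  {"tx":-20,"ty":0,"tz":0,"roll":0,"claw":60},
])

```text
time: 28.08
position: [0.4089, -0.296, 0.1788]
orientation: [0.006, -0.117, 0.993, -0.021]
force: [0.0, 0.5, -0.2]
opening: 0.0598
finger_force: 0.0
```

Call:
drive_tool([
  {"tx":0,"ty":0,"tz":0,"roll":0,"claw":60},
  {"tx":0,"ty":0,"tz":0,"roll":0,"claw":60},
])

```text
time: 28.32
position: [0.4073, -0.2934, 0.1712]
orientation: [0.002, -0.117, 0.993, -0.016]
force: [0.6, 0.4, -0.3]
opening: 0.06
finger_force: 0.0
```

```bash
python3 - <<'E'
from h import *
st();i=cams.camera_info("wrist")
w=cams.get_image("wrist");im=w[:,:,::-1].copy();cv2.imwrite("pics/w12.png",im)
H,S,V=[c.astype(int) for c in cv2.split(cv2.cvtColor(im,cv2.COLOR_BGR2HSV))]
c=np.array([436.6,-300.4]);a=np.radians(13.5);R=np.array([[np.cos(a),-np.sin(a)],[np.sin(a),np.cos(a)]])
# rectified (fixed-height) view of the tray at z=39 mm (relay top) and z=17 mm (connector top): ASCII of V
for z in (.039,.017):
    xs=np.arange(56,-60,-6);ys=np.arange(42,-45,-4)
    print("z",z,"rows: tray x 56..-58, cols: y 40..-44; + = coloured rim")
    for x in xs:
        P=[np.r_[(c+R@(x,y))/1e3,z] for y in ys]; uv=proj(i,np.array(P)).astype(int)
        print(f"{x:4d} "+" ".join("  . " if not(0<=u<512 and 0<=v<384) else ("  + " if S[v,u]>110 else f"{V[v,u]:3d}"+("b" if S[v,u]>35 else " ")) for u,v in uv))
E
```

```text
t 28.325 pos [ 407.3 -293.4  171.2] theta 3.377 wz [ 0.0021 -0.0156] j [-0.75 -0.05 -0.11  1.48 -0.02 -0.98] open 0.05995360152555577 F [ 0.6  0.4 -0.3]
z 0.039 rows: tray x 56..-58, cols: y 40..-44; + = coloured rim
  56 228b 225b 203b 190b 189b 187b 193b 193b 193b 195b 201b 202b 198b 195b 202b 181b 123b 142b 120b 105b 108b 109b
  50 210b 202b 196b 195b 196b 197b 195b 195b 203b 203b 201b 203b 200b 201b 199b 202b 204b 230b 163b 132b 140b 112b
  44 194b 197b 201b 200b 198b 202b 201b 195b 197b 199b 203b 203b 205b 204b 203b 202b 204b 205b 228b 228b 221b 128b
  38 194b 200b   +    +    +    +    +  172b 208  205  207  204  202  199  181b   +    +    +    +  198b 226b 225b
  32 199b 197b   +  136  132  127  143  144  222  222  218  214  210  201  161  135  147  138    +  206b 228b 226b
  26 198b 207b   +  145  143  142  140  131  230  230  226  216  214  201  108   75  144  141    +  192b 198b 193b
  20 193b 197b   +  143  135  137  132  111  127  117  120  117  126  124   78   67  142  148  167b 182b 200b 199b
  14 197b 207b   +  145  143  143  129  112   90   90   86   84   83   75   76
[... 3080 characters left out ...]
 143b 147b
 -28 205b   +  119  141  146  153  160  156  148   81   77   90   89   89   90   84   89   99   93  104b 162b 147b
 -34 209b   +  142  168  164  164  169  167  170  167  163  160  157  158  149  138  150   96  107    +  140b 143b
 -40 232b   +  148  155  162  178  171  169  173  162  160  158  156  155  148  134  150  136   96    +    +  145b
 -46 232b   +  151  160  158  170  149  143  143  152  164  160  161  157  123   94   92   94   90    +  143b 141b
 -52 230b   +  155  155  161  152  144  156  165  153  165  142   94   90   96   98   93   99   97  102b 150b 141b
 -58 228b   +    +    +    +    +    +    +    +    +    +    +    +    +    +    +    +    +    +    +  139b 145b
```

Relay top sits at about (31,-1) mm in the yellow tray with its full size (upright), and the connector at about (-25,-1). The gripper is clear, so I'll hand in.

```bash
python3 -c "from h import *;print(r.job_done())"
```

```text
the job is handed in; nothing more can be done
None
```

I packed both kits and handed the job in at about 28 s; no verdict came back, but my checks put every part flat in its bay and released, and I never gripped the eraser or spare chip.

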